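# Hold the broad scraper down in the tool rinser

## Task

Take the broad scraper out of its wooden stand, slide its blade edgewise down into the slot of the steel tool rinser, and press it down against the sprung plunger until its shoulder bears on the rinser's two stop pads. Finish while still gripping it and holding it pressed down on the stops: do not let go, and keep up a firm push, more than the spring alone pushes back (15 N or so is plenty), without ramming it. Leave the narrow scraper and the other things on the table where they are.

Things in the scene. Friction and masses are not known exactly. Their poses are not given: they have to be found in the camera images.
- scraper_handle (a point): Centre of the broad scraper's handle, where to grip it: flat-sided wood 22 mm (x) by 34 mm (y), 70 mm tall, top 35 mm above this point, two small brass rivets. The scraper stands blade down in a wooden stand; z points up, y along the blade's width, x through its thickness; it is the same either way round. Mass 0.15 to 0.3 kg
- scraper_shoulder (a point): Middle of the underside of the broad scraper's dark steel shoulder bar, 45 mm below the handle's centre, same axes. The bar is 20 mm (x) by 96 mm (y), 10 mm tall, and at the start rests on the stand's top, 70 mm up. Below it is the steel blade, 4 mm (x) by 60 mm (y), its lower edge 60 mm below this point
- stand_a: The wooden stand in which the broad scraper starts: fixed block 60 mm (x) by 100 mm (y) by 70 mm tall, with a slot 9 mm (x) by 70 mm (y), open right through to the table. Origin at the centre of its underside; y along the slot
- stand_b: An identical fixed wooden stand, in which the narrow scraper stands; origin and axes as for stand_a
- narrow_handle (a point): Middle of the round wooden handle (22 mm diameter, 60 mm tall) of the narrow scraper, to be left alone: shoulder bar 46 mm wide, blade 28 mm wide
- slot_mouth (a point): Centre of the rinser's slot at the height of the stop pads' tops, 84 mm above the table: the scraper is fully home when its shoulder's underside is here. z up, y along the slot. The slot is 70 mm long (y); its mouth is 25 mm wide (x) at the block's top, 4 mm below this point, and slopes in to 9 mm wide 18 mm further down
- plunger (a joint): The sprung plunger in the rinser's slot, in m: 0 at rest (its top is 40 mm below slot_mouth), growing as the blade presses it down; about 0.020 when the shoulder meets the stop pads. It pushes up with about 3 N at first and 8 N at the stop, so a push of about 15 N leaves the shoulder bearing firmly on the pads; it lifts the scraper if it is let go
- stop: The rinser's two white stop pads (fixed), 4 mm tall, 44 mm (x) by 20 mm (y), on the block's top at both ends of the slot, 37 to 57 mm from its centre along y. The scraper's 96 mm shoulder bar spans the slot and lands on both. Origin 84 mm below slot_mouth, same axes
- rinser: The tool rinser: fixed plain steel block 80 mm (x) by 120 mm (y) by 80 mm tall, with the slot, stop pads and plunger; origin at the centre of its underside; y along the slot
- bowl_a: Small terracotta bowl, 66 mm across, 30 mm tall; origin under its centre. Leave it alone
- bowl_b: Small terracotta bowl, 66 mm across, 30 mm tall; origin under its centre. Leave it alone
- saucer_a: Shallow terracotta saucer, 72 mm across, 14 mm tall; origin under its centre. Leave it alone
- saucer_b: Shallow terracotta saucer, 72 mm across, 14 mm tall; origin under its centre. Leave it alone
- jar: White ceramic jar, 56 mm across, 70 mm tall; origin under its centre. Leave it alone
- sanding_block: Cork sanding block, 90 by 55 by 25 mm; origin under its centre. Leave it alone

How it is judged:
On the way, in this order (a step that is already met when the one before it is completed fails the run):
1. the broad scraper is gripped and lifted clear of its stand (height (world z) of scraper_shoulder above 0.135 m and contact force between the fingers and scraper above 1 N), for 0.1 s.
2. the blade has entered the rinser's slot edgewise, held by the gripper (horizontal distance between scraper_shoulder and slot_mouth below 0.01 m and angle between the y axis of scraper_shoulder and the y axis of slot_mouth, either way round below 0.15 rad and z of scraper_shoulder in the frame of slot_mouth below 0.035 m and contact force between the fingers and scraper above 1 N), for 0.05 s.
At the end, for the whole second after the job is handed in: Blade in the rinser slot (shoulder within 10 mm of centre, 0.15 rad of its line, upright within 0.1 rad), shoulder within 3 mm of the stop pads and pressing them over 1 N, plunger in over 17 mm, under 50 N on the rinser in all, at rest, still gripped (horizontal distance between scraper_shoulder and slot_mouth below 0.01 m and angle between the y axis of scraper_shoulder and the y axis of slot_mouth, either way round below 0.15 rad and z of scraper_shoulder in the frame of slot_mouth below 0.003 m and angle between scraper_shoulder's own z axis and vertical below 0.1 rad and value of joint plunger above 0.017 m and contact force between scraper and stop above 1 N and contact force between scraper and rinser below 50 N and contact force between the fingers and scraper above 1 N and linear speed of scraper below 0.02 m/s); the arm keeps its last pose, push and grip.
It fails at once if the scraper is rammed into the rinser (more than 70 N) (contact force between scraper and rinser above 70 N).
It fails at once if the narrow scraper is moved by more than 25 mm (distance of narrow_handle from where it was at the start of the episode above 0.025 m).
It fails at once if a bystander is moved by more than 30 mm (distance of any of bowl_a, bowl_b, saucer_a, saucer_b, jar, sanding_block from where it was at the start of the episode above 0.03 m).
It also fails if it takes over 42 s, if anything falls off the work surface, if the arm or the gripper's body presses on something with over 40 N, if the wrist force passes 120 N, or if a joint passes its speed limit or range.

## Robot

A 6-joint arm with a two-finger parallel gripper is mounted at the origin on the work surface. World frame = base frame: x ahead of the robot, y to its left, z up, the work surface at z = 0. Lengths are in m, angles in rad, forces in N, time in s.
With the tool pointing down it reaches from about 0.275 to 0.825 m from the base axis. Payload 4.9 kg.
Tool frame: the origin (TCP) lies midway between the tips of the shut fingers; the grasp point (between the pads) lies 19 mm behind it (bot.grip_depth is the distance from the TCP to the grasp point, in m); y points along the fingers, x is the direction in which the jaws open and shut, and the axes are right-handed (so a half turn about y gives the same grasp; the last joint's range is limited). The gripper opens to 85 mm and grips with 20 to 120 N. Pads are 22 mm wide; open, the fingers measure 114 mm over their backs; the gripper's body (76 mm by 85 mm) begins 54 mm behind the grasp point. The pads swing forward as they close: fully open they stand 13 mm farther back than shut.
Start: joints at [1.196, 0.326, -0.193, 1.052, 0, 1.437], TCP at [0.131, 0.534, 0.203] pointing down, gripper open.
Joint ranges: [-2.65, 2.65], [-0.97, 1.79], [-1.3, 1.35], [-1.93, 2.1], [-1.47, 1.37], [-3.14, 3.14]. Speed limits (rad/s): [2.57, 2.57, 3.14, 3.14, 3.14, 3.14].

## Interface

Orientations are given as a unit quaternion [w, x, y, z].
In Python, from cell import bot gives the robot as it stands. Calls block until the motion is done:
- bot.move_pose(position, orientation): joint-space move of the TCP to a pose.
- bot.move_linear(position, speed=0.15, rotation=None, until_force=None): straight line of the TCP; rotation=None keeps the orientation; speed is the mean speed in m/s. With until_force (N) it stops when the force on the tool has changed by that much, and returns True; else False.
- bot.goto_joints(angles): joint-space move.
- bot.set_gripper(opening, grasp_force=None): opening from 0.0 (shut) to 1.0 (fully open); grasp_force is the grip in N (None keeps the last); returns when the fingers have stopped.
- bot.wait(seconds).
- bot.solve_ik(position, orientation): joint angles nearest the present ones, or None.
- bot.camera(name): name is "side" or "top" or "wrist"; returns the picture (480x640x3 uint8, red, green, blue); there is no depth.
- bot.calibration(name): a dict with "mtx" (3x3 intrinsics, pixels), "k1" (the pictures are not rectified: a ray, as slopes to the right and down, at radius r is drawn at 1 + k1 r^2 times it, then the intrinsics apply), "extrinsics" (4x4, takes a point from world to camera coordinates); the wrist camera has in their place "hand_eye" (4x4, takes a point from camera to tool coordinates, whose origin is the TCP and whose axes are the tool frame's). Camera axes: x right, y down, z forward; pixel columns grow to the right and rows downward; lengths in m; the calibration is good to about 2 mm. A picture is of the moment at which its call begins: read the wrist's pose just before it. calibration takes no time and is no camera call.
A pose or a line that the arm cannot do raises bot.PlanningError and nothing moves.
- bot.close_job(): hands the job in, once; it reports no verdict.
Trained networks look in the newest picture that a camera, given by its name, has taken for a name from the list of things; names that differ only in an ending like _2 or _b are one class to them, and where a whole thing is asked for, a point or a joint stands for the part that bears it (a point fixed in the world has none). Each returns a list of dicts, best first, with "confidence" (0 to 1); they miss things now and then, are a little off and sometimes report something else, mostly with a low value. They report only what shows in the picture. A call takes as long as a camera call.
- bot.search_frame(camera, thing): "bbox" ([left, top, width, height] in pixels, round what is visible of it).
Readings, each from a call of its own:
- bot.read_clock(): time.
- bot.read_joint_positions(): joint angles.
- bot.read_joint_vel(): joint speeds.
- bot.read_joint_efforts(): joint torques, N m.
- bot.read_position(): TCP position.
- bot.read_tool_rot(): TCP orientation.
- bot.read_ft_force(): force on the tool from outside, world axes, zero at the start.
- bot.read_moment(): the same for the moment, N m.
- bot.read_gripper_width(): opening from 0.0 (shut) to 1.0 (fully open).
Only numpy, scipy, OpenCV 4.12 (cv2) and the standard library are available. Lean on these libraries where they do the work, as an engineer would, in place of code of your own. Each camera call takes 0.05 s, during which the arm holds its last target. There are 200 camera calls.

## Working session

There is one attempt and no reset: what is moved stays moved. The work goes in short steps, each a Python script; the robot and the scene stay as the last script left them, time stands still between calls to the robot, and variables do not carry over. Pictures are saved under pics/ and viewed, on a budget of 10 in all, crops included, one or two more only if the job needs it, and the job is handed in when it is done.

```bash
mkdir -p pics; cat > h.py <<'E'
import numpy as np, cv2
from cell import bot
from scipy.spatial.transform import Rotation as R
def save(name,fn):
    im=bot.camera(name); cv2.imwrite('pics/'+fn,im[:,:,::-1]); return im
def R_of(q): return R.from_quat([q[1],q[2],q[3],q[0]]).as_matrix()
def quat(M):
    q=R.from_matrix(M).as_quat(); return [q[3],q[0],q[1],q[2]]
def cam_pose(name, pose=None):
    c=bot.calibration(name)
    if 'extrinsics' in c: T=np.linalg.inv(np.array(c['extrinsics']))
    else:
        p,q=pose; W=np.eye(4); W[:3,:3]=R_of(q); W[:3,3]=p; T=W@np.array(c['hand_eye'])
    return c,T
def ray(name,uv,pose=None):
    c,T=cam_pose(name,pose); K=np.array(c['mtx'])
    d=cv2.undistortPoints(np.array([[uv]],float),K,np.array([c['k1'],0,0,0.]))[0,0]
    return T[:3,3],T[:3,:3]@np.array([d[0],d[1],1])
def at_z(name,uv,z,pose=None):
    o,d=ray(name,uv,pose); return o+d*(z-o[2])/d[2]
def proj(name,P,pose=None):
    c,T=cam_pose(name,pose); E=np.linalg.inv(T)
    return cv2.projectPoints(np.atleast_2d(np.array(P,float)),cv2.Rodrigues(E[:3,:3])[0],E[:3,3],np.array(c['mtx']),np.array([c['k1'],0,0,0.]))[0][:,0]
E
python3 - <<'E'
from h import *
print(bot.read_position(),bot.read_tool_rot(),bot.read_clock())
for n in ['side','top']:
    save(n,n+'1.png'); print(n,np.round(cam_pose(n)[1],3).tolist(), bot.calibration(n)['mtx'],bot.calibration(n)['k1'])
    for t in ['scraper_handle','narrow_handle','stand_a','rinser','jar','bowl_a','saucer_a','sanding_block']:
        print(n,t,[(np.round(d['bbox']).tolist(),round(d['confidence'],2)) for d in bot.search_frame(n,t)])
print(bot.calibration('wrist'), bot.read_clock())
E
```

```text
[0.13090556 0.53351801 0.20240371] [-0.55611998  0.55675869  0.43578512 -0.43685428] 0.0
side [[0.707, -0.419, 0.57, -0.161], [-0.707, -0.425, 0.565, -0.706], [0.006, -0.803, -0.597, 0.843], [0.0, 0.0, 0.0, 1.0]] [[595.91291121   0.         298.9906517 ]
 [  0.         595.91291121 245.60311204]
 [  0.           0.           1.        ]] -0.0504596486810294
side scraper_handle [([194.0, 186.0, 28.0, 45.0], 0.57), ([222.0, 244.0, 26.0, 23.0], 0.47), ([178.0, 280.0, 34.0, 22.0], 0.45)]
side narrow_handle [([379.0, 319.0, 22.0, 44.0], 0.67)]
side stand_a [([189.0, 207.0, 43.0, 46.0], 0.9), ([364.0, 337.0, 57.0, 66.0], 0.78)]
side rinser [([243.0, 237.0, 75.0, 72.0], 0.72), ([222.0, 246.0, 26.0, 18.0], 0.16)]
side jar [([278.0, 202.0, 24.0, 38.0], 0.6)]
side bowl_a [([224.0, 245.0, 25.0, 24.0], 0.91), ([338.0, 296.0, 31.0, 22.0], 0.85), ([368.0, 265.0, 40.0, 32.0], 0.72), ([263.0, 332.0, 39.0, 29.0], 0.44)]
side saucer_a [([179.0, 283.0, 32.0, 17.0], 0.98), ([264.0, 332.0, 35.0, 29.0], 0.86), ([365.0, 335.0, 56.0, 71.0], 0.58)]
side sanding_block [([371.0, 264.0, 35.0, 35.0], 0.72)]
top 
[... 702 characters left out ...]
, 0.62)]
top saucer_a [([356.0, 303.0, 35.0, 32.0], 0.97), ([249.0, 308.0, 32.0, 37.0], 0.65)]
top sanding_block [([374.0, 165.0, 31.0, 41.0], 0.64)]
{'mtx': array([[420.56533261,   0.        , 313.7935658 ],
       [  0.        , 420.56533261, 244.07441573],
       [  0.        ,   0.        ,   1.        ]]), 'k1': -0.0018338200739797925, 'hand_eye': array([[ 9.99999653e-01,  4.90586584e-04,  6.72969039e-04,
         1.17605688e-05],
       [-5.00719967e-04, -2.91523976e-01,  9.56563391e-01,
        -1.72021125e-01],
       [ 6.65463777e-04, -9.56563396e-01, -2.91523630e-01,
         7.43788066e-02],
       [ 0.00000000e+00,  0.00000000e+00,  0.00000000e+00,
         1.00000000e+00]])} 0.9
```

View top.

View pics/top1.png

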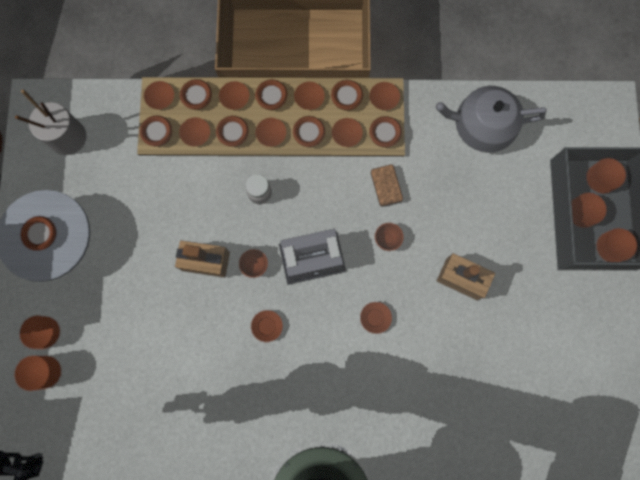

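View pics/side1.png

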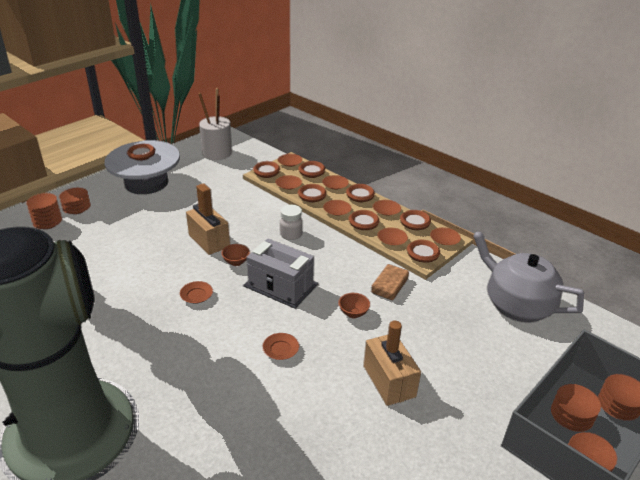

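The top view shows the broad scraper in the left stand at about (200,258), the rinser at (313,256), and the narrow scraper at (470,275). The side view agrees: broad scraper at (205,205), rinser at (280,270). Next I'll take a closer wrist look at the scraper and rinser together.

```bash
python3 - <<'E'
from h import *
s=at_z('top',(190,248),0.165); r=at_z('top',(313,250),0.08); print(s,r)
m=(s+r)/2
# tool x = along world y, tool z = -X or +X
for sg in (1,-1):
    x=np.array([0,sg,0.]);y=np.array([0,0,-1.]);M=np.c_[x,y,np.cross(x,y)]
    print(sg,M[:,2])
    for tcp in ([m[0]-M[0,2]*0.09,m[1],0.30],):
        q=bot.solve_ik(tcp,quat(M)); print(tcp,q)
        if q is not None: print(proj('wrist',[s,r],(tcp,quat(M))))
E
```

```text
[0.50789603 0.26302238 0.165     ] [0.51925182 0.02030742 0.08      ]
1 [-1.  0.  0.]
[np.float64(0.6035739288424656), np.float64(0.14166490047417601), 0.3] [0.11154235 0.42494952 0.19849596 1.34434276 0.         0.11154235]
[[490.95751828  83.5555784 ]
 [176.42446843 104.11111914]]
-1 [1. 0. 0.]
[np.float64(0.4235739288424657), np.float64(0.14166490047417601), 0.3] [ 0.15721404  0.08106118 -0.25499589  1.23473925  0.         -2.98437861]
[[138.08855887 100.81820448]
 [451.87820977  90.67919101]]
```

```bash
python3 - <<'E'
from h import *
x=np.array([0,1,0.]);y=np.array([0,0,-1.]);M=np.c_[x,y,np.cross(x,y)]
bot.move_pose([0.575,0.142,0.30],quat(M))
pose=(bot.read_position(),bot.read_tool_rot()); print(pose,bot.read_clock())
save('wrist','w1.png')
for t in ['scraper_handle','stand_a','rinser','bowl_a']:
    print(t,[(np.round(d['bbox']).tolist(),round(d['confidence'],2)) for d in bot.search_frame('wrist',t)])
E
```

```text
(array([0.57460083, 0.14290669, 0.29986097]), array([ 0.49981841, -0.49951431, -0.50030698,  0.5003598 ])) 3.05
scraper_handle [([394.0, 104.0, 108.0, 40.0], 0.97)]
stand_a [([375.0, 80.0, 133.0, 86.0], 0.93)]
rinser [([104.0, 72.0, 169.0, 119.0], 0.87)]
bowl_a [([5.0, 144.0, 65.0, 61.0], 0.92), ([290.0, 82.0, 66.0, 64.0], 0.74)]
```

View pics/w1.png

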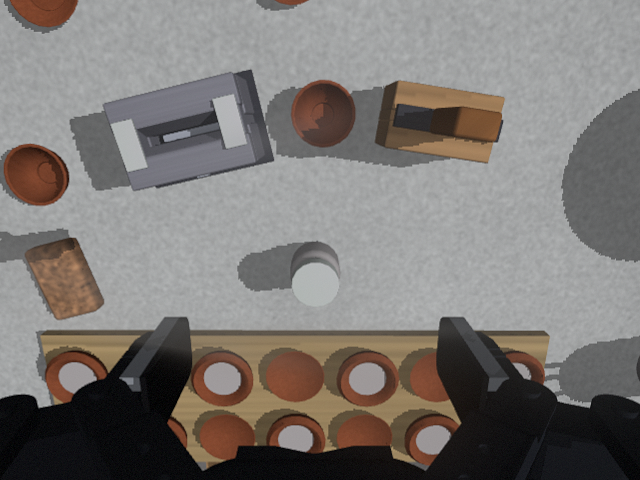

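The wrist view shows the rinser at about (185,130) with its white pads at (129,145) and (227,121). The broad scraper is in its stand at about (445,122), with the handle's top near (480,123). I'll fit the pads and box models numerically.

```bash
cat > fit.py <<'E'
from h import *
from scipy.optimize import minimize
def boxpts(p,yaw,dx,dy,z0,z1):
    c,s=np.cos(yaw),np.sin(yaw)
    return [[p[0]+c*a*dx/2-s*b*dy/2,p[1]+s*a*dx/2+c*b*dy/2,z] for a in(1,-1) for b in(1,-1) for z in(z0,z1)]
def hullmask(cam,boxes,pose,ss=4,roi=None):
    m=np.zeros((480*ss,640*ss),np.uint8)
    for b in boxes:
        h=cv2.convexHull((proj(cam,b,pose)*ss+ss/2-.5).astype(np.int32)); cv2.fillConvexPoly(m,h,255)
    return cv2.resize(m,(640,480),interpolation=cv2.INTER_AREA)/255.
def fit(cam,mask,model,x0,pose):
    f=lambda v: np.abs(hullmask(cam,model(v*[.01,.01,.1]),pose)-mask).sum()
    r=minimize(f,np.array(x0)/[.01,.01,.1],method='Nelder-Mead',options=dict(initial_simplex=np.array(x0)/[.01,.01,.1]+np.array([[0,0,0],[1,0,0],[0,1,0],[0,0,1.]]),maxiter=150))
    return r.x*[.01,.01,.1],r.fun,mask.sum()
E
python3 - <<'E'
from fit import *
im=cv2.imread('pics/w1.png'); hsv=cv2.cvtColor(im,cv2.COLOR_BGR2HSV)
pose=(np.array([0.57460083,0.14290669,0.29986097]),np.array([0.49981841,-0.49951431,-0.50030698,0.5003598]))
# pads
w=((hsv[:,:,2]>165)&(hsv[:,:,1]<40)).astype(np.uint8); w[:60]=0;w[200:]=0;w[:,:100]=0;w[:,260:]=0
n,l,st,ce=cv2.connectedComponentsWithStats(w); 
big=[i for i in range(1,n) if st[i,4]>300]; print([(st[i].tolist(),ce[i].round(1)) for i in big])
P=[]
for i in big:
    c=cv2.findContours((l==i).astype(np.uint8),0,2)[0][0]; rc=cv2.minAreaRect(c); print(rc); P.append(at_z('wrist',rc[0],.084,pose))
print(P)
if len(P)==2:
    d=P[1]-P[0]; print('slot',(P[0]+P[1])/2,'len',np.hypot(*d[:2]),'yaw(y axis)',np.arctan2(-d[0],d[1]) if d[1]>0 else np.arctan2(d[0],-d[1]))
for uv in [(470,123),(495,123),(440,123),(420,90),(440,150),(410,117),(395,120),(430,140),(340,30)]: print(uv,hsv[uv[1],uv[0]])
m=((hsv[:,:,1]>70)).astype(float); m[:70]=0;m[180:]=0;m[:,:372]=0;m[:,520:]=0
mo=lambda v:[boxpts(v,v[2],.06,.1,0,.07),boxpts(v,v[2],.022,.034,.08,.15)]
print('stand',fit('wrist',m,mo,[.51,.26,-.1],pose))
cv2.imwrite('pics/crop1.png',np.hstack([cv2.resize(im[70:180,370:520],None,fx=4,fy=4,interpolation=2)]))
E
```

```text
[([213, 95, 33, 53, 1068], array([229.3, 120.6])), ([111, 119, 36, 52, 1023], array([128.7, 144.8])), ([202, 166, 58, 34, 911], array([235.2, 184.2]))]
((229.25521850585938, 120.83196258544922), (50.952789306640625, 21.321582794189453), 75.0685806274414)
((128.5500030517578, 145.15000915527344), (51.22889709472656, 20.55480194091797), 71.56504821777344)
((230.5, 182.5), (33.0, 57.0), 90.0)
[array([0.50449152, 0.06821843, 0.084     ]), array([ 0.52565187, -0.02359957,  0.084     ]), array([0.55913378, 0.06628644, 0.084     ])]
(470, 123) [ 13 143 121]
(495, 123) [ 13 144 124]
(440, 123) [ 13 107  50]
(420, 90) [ 16 109 143]
(440, 150) [ 15 108 161]
(410, 117) [150   6  46]
(395, 120) [30  6 40]
(430, 140) [ 15 104  98]
(340, 30) [ 98   6 166]
stand (array([ 0.50589513,  0.26289731, -0.14906493]), np.float64(1206.407843137255), np.float64(6984.0))
```

View pics/crop1.png

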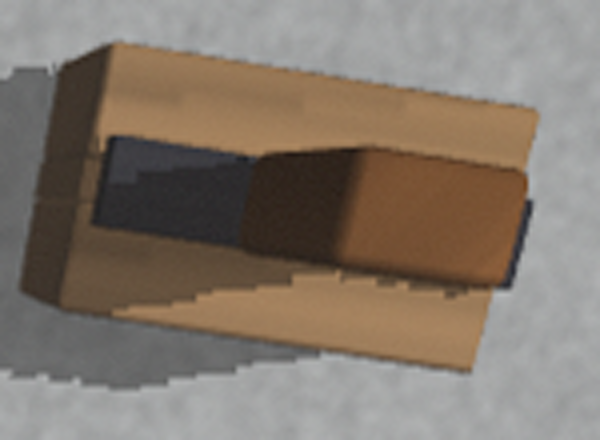

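```bash
python3 - <<'E'
from h import *
pose=(np.array([0.57460083,0.14290669,0.29986097]),np.array([0.49981841,-0.49951431,-0.50030698,0.5003598]))
def quad(pts,z):
    P=np.array([at_z('wrist',((u+.5)/4-.5+370,(v+.5)/4-.5+70),z,pose) for u,v in pts])
    a=P[1]-P[0]; b=P[2]-P[3]; e=(a+b); e*=np.sign(e[1]); f=P[3]-P[0]
    print(z,'c',P.mean(0).round(4),'len',np.linalg.norm(a).round(4),np.linalg.norm(b).round(4),np.linalg.norm(f).round(4),np.linalg.norm(P[2]-P[1]).round(4),'yaw',np.arctan2(-e[0],e[1]).round(4))
quad([(116,42),(540,110),(472,373),(60,306)],.07)
quad([(365,148),(528,172),(505,287),(338,263)],.15)
quad([(113,135),(533,200),(512,290),(92,222)],.08)
E
```

```text
0.07 c [0.5056 0.2627 0.07  ] len 0.0977 0.0992 0.0584 0.0593 yaw -0.1496
0.15 c [0.5057 0.2641 0.15  ] len 0.0305 0.0318 0.0205 0.0205 yaw -0.1344
0.08 c [0.5057 0.2633 0.08  ] len 0.0957 0.0973 0.0189 0.0197 yaw -0.1466
```

```bash
cat >> h.py <<'E'
def down(yaw,sg=1):
    x=sg*np.array([np.cos(yaw),np.sin(yaw),0]); y=np.array([0,0,-1.]); return quat(np.c_[x,y,np.cross(x,y)])
S=np.array([.5057,.2637]); YS=-.147; T=np.array([.5151,.0223]); YT=.2266
E
python3 - <<'E'
from h import *
for sg in (1,-1):
    print(sg,bot.solve_ik([*S,.096],down(YS,sg)),bot.solve_ik([*T,.110],down(YT,sg)))
sg=-1 if False else 1
q=bot.solve_ik([*S,.096],down(YS,1)); sg=1 if q is not None and abs(q[5])<2.2 else -1
open('sg','w').write(str(sg)); print(sg)
bot.set_gripper(1.0,80)
bot.move_pose([*S,.21],down(YS,sg))
bot.move_linear([*S,.096],speed=.1,until_force=15)
print(bot.read_position(),bot.read_ft_force())
bot.set_gripper(0.0,80); print(bot.read_gripper_width(),bot.read_ft_force())
bot.move_linear([*S,.205],speed=.1)
print(bot.read_position(),bot.read_tool_rot(),bot.read_ft_force(),bot.read_gripper_width(),bot.read_clock())
E
```

```text
1 [ 0.35125403  0.4546987  -0.2910117   0.82508593  0.          2.06905035] [-0.09997494  0.34816936 -0.41943044  0.80319653  0.          1.24422138]
-1 [ 0.35125403  0.4546987  -0.2910117   0.82508593  0.         -1.0725423 ] [-0.09997494  0.34816936 -0.41943044  0.80319653  0.         -1.89737127]
1
[0.50625577 0.26391066 0.09667474] [-1.03202562  0.18862159  1.0172981 ]
0.24165553448912067 [ 0.99402021 -0.78487334  1.98487191]
[0.50517071 0.2634916  0.20418909] [-0.70497366  0.70542105 -0.05240298  0.05145106] [-0.14044474 -0.13041506 -2.15290255] 0.24171139807117661 8.3583
```

```bash
python3 - <<'E'
from h import *
bot.move_pose([*T,.205],down(YT,1))
print(bot.read_position(),bot.read_tool_rot(),bot.read_clock())
w=save('wrist','w2.png'); 
bot.move_linear([*T,.170],speed=.08)   # blade edge ~ at pad tops
print(bot.read_position(),bot.read_tool_rot(),bot.read_ft_force())
s=save('side','s2.png');t=save('top','t2.png')
w=save('wrist','w3.png'); 
cv2.imwrite('pics/c2.png',np.vstack([np.hstack([cv2.resize(a[v:v+100,u:u+130],None,fx=3,fy=3,interpolation=2) for a,u,v in((s,215,190),(t,250,190))]),cv2.resize(w,(400,300)).repeat(1,0) if False else cv2.resize(w[:300,100:560],(780,300))])[:,:,::-1])
E
```

```text
[0.51511233 0.02287784 0.20485678] [ 0.70284593 -0.70231543 -0.07985325  0.07990046] 9.3167
[0.5151472  0.02266507 0.17002199] [ 0.70257071 -0.70252451 -0.08010605  0.08022925] [ 1.71881639e-03 -7.85326082e-01 -2.85841105e+00]
```

View pics/c2.png

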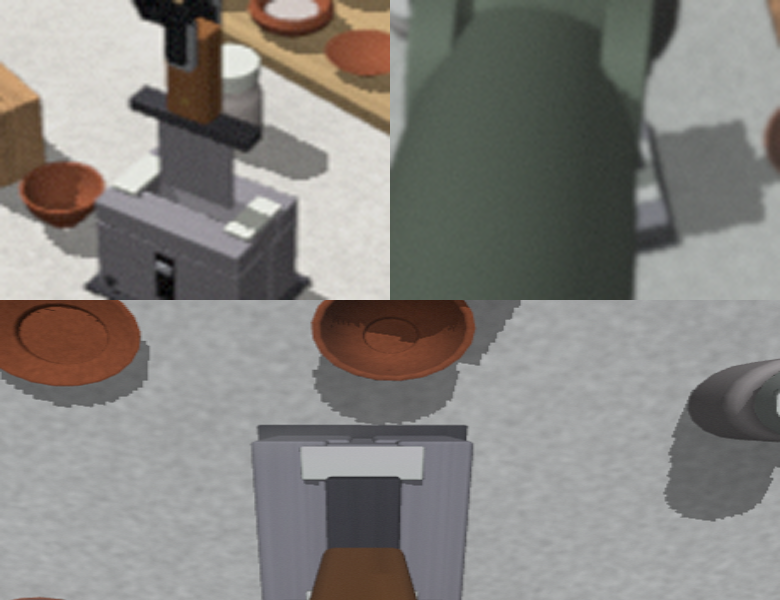

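The blade edge is at pad height and well aligned. In the wrist crop the shoulder is centred on the pad to within 1 mm, and in the side view the blade is upright over the slot. I'm inserting with force guards.

```bash
python3 - <<'E'
from h import *
hit=bot.move_linear([*T,.134],speed=.05,until_force=10)
print('insert',hit,bot.read_position(),bot.read_ft_force())
if not hit:
    hit=bot.move_linear([*T,.105],speed=.015,until_force=16)
    bot.wait(.3); print('press',hit,bot.read_position(),bot.read_ft_force(),bot.read_moment(),bot.read_gripper_width())
print(bot.read_clock())
E
```

```text
insert False [0.51533535 0.02229892 0.13416451] [-0.70958709 -0.16855295 -2.69686216]
press True [0.51529278 0.02230426 0.11035289] [-0.34107723 -0.10541672  5.31237077] [ 0.01294578  0.1414868  -0.03818284] 0.24150579238776956
12.7083
```

```bash
python3 - <<'E'
from h import *
z=bot.read_position()[2]
for i in range(10):
    z-=.0004
    hit=bot.move_linear([*T,z],speed=.01,until_force=25); bot.wait(.25)
    f=bot.read_ft_force(); p=bot.read_position(); print(round(z,4),hit,p.round(4),f.round(2),bot.read_gripper_width())
    if f[2]>13: break
bot.wait(.5); print(bot.read_ft_force(),bot.read_position(),bot.read_clock())
s=save('side','s3.png');w=save('wrist','w4.png')
cv2.imwrite('pics/c3.png',np.hstack([cv2.resize(s[190:310,225:345],(400,400),interpolation=2),cv2.resize(w[100:300,200:400],(400,400))])[:,:,::-1])
E
```

```text
0.11 False [0.5154 0.0223 0.1104] [-1.38  0.19  7.19] 0.24457787562698702
0.1096 False [0.5154 0.0223 0.1103] [-2.22 -0.21  8.97] 0.2409353207654962
0.1092 False [0.5154 0.0223 0.1103] [-3.16 -0.3  13.54] 0.24005423281291416
[-2.6459428   1.18936334 13.16136076] [0.51544567 0.0223068  0.11030679] 14.7083
```

View pics/c3.png

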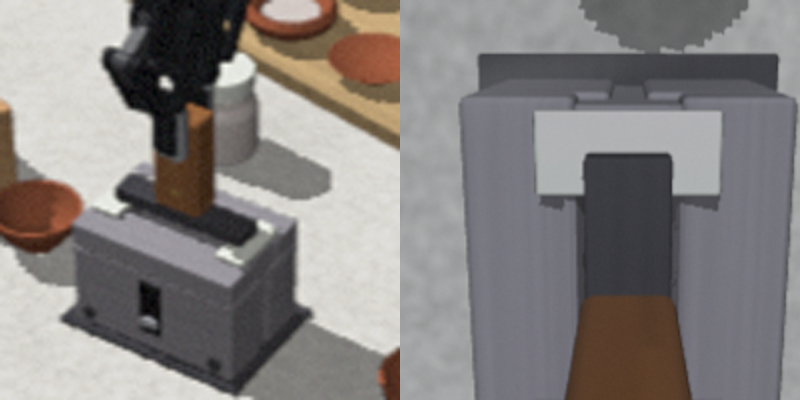

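The side view shows the bar lying across both white pads, with the indicator at the bottom of its window. The wrist view shows the bar's end centred on the pad. The tool height stays at 0.1103 while the force rises, so the shoulder is on the stops with a push of about 16 N.

```bash
python3 -c "
from h import *
print(bot.read_ft_force(),bot.read_gripper_width()); bot.close_job()"
```

```text
[-3.59583373  0.83475696 13.16243655] 0.24092301041658115
the job is handed in; nothing more can be done
```

I took the broad scraper out of its stand and slid it edgewise into the rinser slot. I pressed it onto the stop pads and handed the job in still gripping and pushing, about 15 s into the 42 s allowed.

- **Push:** The tool force was steady at +13.2 N upward. With the scraper's hanging weight (about −2.7 N) taken off, the push is about 16 N, against roughly 8 N from the spring.
- **Seating:** The tool stopped at z = 0.1103 m, where I expected about 0.1107 m for fully home. It stayed there while the force rose, so the shoulder is on the pads.
- **Grip:** The gripper opening held at 0.24, with no sign of slipping.
- **Pictures:** The last ones show the shoulder lying on both pads and centred. The jar and the nearby bowls look unmoved. I didn't re-measure the narrow scraper or the other bystanders, but the arm did not go near them.

The first guarded press, set to stop at 16 N, triggered on contact and then relaxed to about 8 N. I brought the push up with three further 0.4 mm steps. I did not measure the plunger travel or the pad force directly; I inferred both from tool height and force.

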